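# Refit a burner's bezel and D-shaft knob, and hold the valve pressed

## Robot

A 6-joint arm with a two-finger parallel gripper is mounted at the origin on the work surface. World frame = base frame: x ahead of the robot, y to its left, z up, the work surface at z = 0. Lengths are in mm, angles in degrees, forces in N, time in s.
With the tool pointing down it reaches from about 300 to 850 mm from the base axis. Payload 4.2 kg.
Tool frame: the origin (TCP) lies at the very end of the fingers, on their centre line; the grasp point (between the pads) lies 19 mm behind it (env.grasp_offset is the distance from the TCP to the grasp point, in mm); z points along the fingers, y is the line along which they close (so a half turn about z gives the same grasp; the last joint's range is limited). The gripper opens to 91 mm and grips with 3 to 60 N. Pads are 32 mm wide; open, the fingers measure 118 mm over their backs; the gripper's body (76 mm by 178 mm) begins 60 mm behind the grasp point.
Start: joints at [-72.594, 18.312, 89.639, -0, 72.044, -1.146], TCP at [182.952, -545.135, 213.976] pointing down, gripper open.
Joint ranges: [-177.97, 177.97], [-48.28, 115.42], [12.27, 149.76], [-77.06, 257.06], [2.81, 150.46], [-146.56, 146.56]. Speed limits (degrees/s): [147.25, 147.25, 180, 180, 180, 180].

## Interface

Orientations are given as [roll, pitch, yaw] about the fixed x, y, z axes, in that order (R = Rz(yaw) Ry(pitch) Rx(roll)).
In Python, from workcell import env gives the robot as it stands. The module is installed in compiled form; this text tells all that it offers.
- The arm moves only by the tool send_rows, never from a script. Its argument "motion" is a list of rows, each an object of numbers: "tx", "ty", "tz": the shift along the tool's x, y, z in units of 500 mm (1.0 is 500 mm); "rx", "ry", "rz": the turn, a rotation vector about the tool's x, y, z in units of 30 degrees (1.0 is 30 degrees); "gripper": the closure, from -1 (fully open) to 1 (shut). In form: [{"tx": .., "ty": .., "tz": .., "rx": .., "ry": .., "rz": .., "gripper": ..}, ...]. A call has 1 to 12 rows; each row shifts and turns the commanded pose from where the row before left it, along the tool's axes as they then stand; what a row does not reach is not made up. A row lasts 1/8 s, in which the tool goes at most 62.5 mm and 10.7 degrees, less where a joint would pass 70% of its speed; a pose out of reach is approached as far as the arm can. A call with a number of a shift or a turn outside -1 to 1 is refused whole. A call with a gripper value outside its range is refused whole. The fingers move at their own pace and stop on an object; "grip_force" is the grip in N (left out, the last holds). Time passes only in rows, so rows that do not move let the fingers close. It gives the time, the measured TCP pose, the force, the opening and the grip force at its end, in the units of the state.
- env.state(): the state, without advancing time (a new reading comes with each control period).
- env.grab_frame(name): name is "scene" or "top"; returns a dict with "frame" (480x640x3 uint8, red, green, blue), "vertical_fov" (degrees; the focal length in pixels is half the picture's height over the tangent of half this angle, whatever the lens; pixels are square), "cx", "cy" (the principal point, pixels), "k1" (the pictures are not rectified: a ray, as slopes to the right and down, at radius r is drawn at 1 + k1 r^2 times it, then the intrinsics apply), "rvec" (rotation vector, rad) and "tvec" (3), from world to camera coordinates, as OpenCV has them. Camera axes: x right, y down, z forward; pixel columns grow to the right and rows downward; lengths in mm; the calibration is good to about 2 mm. A picture is of the moment at which its call begins. There is no depth.
- env.job_done(): hands the job in; it is judged then, once.
The state is a dict: "time_s": time; "qpos": joint angles; "qvel": joint speeds; "effort": joint torques, N m; "ee_pos": TCP position; "ee_rot": TCP orientation; "force": force on the tool from outside, world axes, zero at the start; "torque": the same for the moment, N m; "gripper_width": finger opening in mm; "gripper_force": force on a finger pad.
Only numpy, scipy, OpenCV 4.12 (cv2) and the standard library are available. Lean on these libraries where they do the work, as an engineer would, in place of code of your own. Each camera call takes 0.05 s, during which the arm holds its last target. There are 200 camera calls.

## Task

Refit the burner's control: lay the steel bezel ring flat in the round pocket around the valve shaft, collar up, and let go of it; then turn the black knob so that its red pointer is on the side of the red tab at the flat of the D-shaped shaft, and push it fully home on the shaft. Press the knob right down against its spring and finish while still holding it pressed down: do not let go. Leave the red pepper, the spice jar and the steel cup alone.

Things in the scene. Friction and masses are not known exactly. Their poses are not given: they have to be found in the camera images.
- bezel: Bezel ring, 70 g, lying on the green board, collar up. Steel flange 60 mm diameter, 4 mm thick; on it a brass collar 36 mm outside diameter rising 8 mm above the flange (12 mm overall); a 28 mm bore runs through. Grip it by the collar. Origin: centre of the flange's underside; z up through the collar.
- knob: Black cooker knob, 90 g, upright on the board. Skirt 50 mm diameter, its top at 20 mm; on it a grip bar 42 mm long (along x), 18 wide (y), top at 44 mm. A red pointer marks the bar's +x end. Beneath: a D-shaped socket, open downward, 16 mm deep, 17.6 mm diameter, its flat on the red (+x) side; 0.8 mm play all round on the shaft. Origin: centre of the underside; z up.
- knob_socket (a point): The closed upper end of the knob's socket, on its axis, 16 mm above the knob's underside; axes as the knob's. It meets shaft_top when the knob is home.
- shaft_top (a point): Centre of the top of the burner's upright steel D-shaft: 16 mm diameter, flat 4 mm from the axis, 18 mm long D, top edge chamfered 1 mm. x axis: horizontal, out of the flat, over the red tab at its foot; z up. Unpressed it is 33 mm above the deck (103 mm above the table). The shaft turns stiffly (0.2 N m) and starts at any angle within 0.85 rad of world +x.
- pocket (a point): Centre of the floor of the round pocket around the shaft: 63 mm diameter, dark floor, 4 mm deep in the white deck (deck 70 mm above the table). Axes as the burner's. The burner is fixed, 340 x 280 mm; its low round pan support (top 30 mm above the deck, 100 mm radius) is centred 160 mm along +x, 20 mm along +y of this.
- valve (a joint): How far the shaft is pressed down, m: 0 sprung up, 0.007 fully down at its stop. The spring pushes back with 3 N at the top, 8 N at the stop.
- board: Green plastic board 320 x 260 x 12 mm, fixed; the bezel and the knob start on it. Origin: centre of the underside, so its top is at 12 mm.
- pepper: Red bell pepper, 80 mm wide, 90 mm high, standing on the table; leave alone. Origin: centre of its underside.
- spice_jar: Spice jar, 48 mm diameter, 100 mm high, yellow label, red cap; leave alone. Origin: centre of its underside.
- steel_cup: Open steel cup, 72 mm diameter, 70 mm high; leave alone. Origin: centre of its underside.
Things that resemble listed ones, but are neither listed nor needed, are in the scene too. Of the things like the knob, leave any that is orange or purple; of the rest the smaller one is meant.

How it is judged (in metres and radians):
On the way, in this order (a step that is already met when the one before it is completed fails the run):
1. the bezel lies flat on the pocket's floor, collar up, let go, and the knob is not yet on the shaft (distance between bezel and pocket below 0.003 m and angle between bezel's own z axis and vertical below 0.08 rad and contact force between the fingers and bezel below 0.1 N and distance between knob_socket and shaft_top above 0.03 m), for 0.2 s.
2. the knob is fully home on the D-shaft (distance between knob_socket and shaft_top below 0.003 m and angle between knob's own z axis and vertical below 0.12 rad and angle between the x axis of knob and the x axis of shaft_top, either way round below 0.3 rad), for 0.2 s.
At the end, for the whole second after the job is handed in: Bezel within 3 mm of the pocket floor's centre, collar up, within 0.08 rad of flat; knob home: socket end within 3 mm of the shaft top, upright within 0.12 rad, pointer within 0.3 rad of the flat; fingers still on the knob (over 2 N), valve pressed over 5 of its 7 mm (all of step 2 and distance between bezel and pocket below 0.003 m and angle between bezel's own z axis and vertical below 0.08 rad and value of joint valve above 0.005 m and contact force between the fingers and knob above 2 N); the arm keeps its last pose, push and grip.
It fails at once if the pepper was moved more than 20 mm or knocked over (distance of pepper from where it was at the start of the episode above 0.02 m or angle between pepper's own z axis and vertical above 0.5 rad).
It fails at once if the spice jar was moved more than 20 mm or knocked over (distance of spice_jar from where it was at the start of the episode above 0.02 m or angle between spice_jar's own z axis and vertical above 0.5 rad).
It fails at once if the steel cup was moved more than 20 mm or knocked over (distance of steel_cup from where it was at the start of the episode above 0.02 m or angle between steel_cup's own z axis and vertical above 0.5 rad).
It also fails if it takes over 67 s, if anything falls off the work surface, if the arm or the gripper's body presses on something with over 40 N, if the wrist force passes 120 N, or if a joint passes its speed limit or range.

## Working session

There is one attempt and no reset: what is moved stays moved. The work goes in short steps, Python scripts to look and compute and a tool call to move; the robot and the scene stay as the last step left them, time stands still between calls to the robot, and variables do not carry over. Pictures are saved under pics/ and viewed, at most 10 in all, crops included, and the job is handed in when it is done.

Besides the shell and the picture viewer there is one more tool, called after ">>>" as name(argument=value, ...) on one line, values as JSON. send_rows: Moves the arm, as the interface text tells. Shifts and turns lie within -1 to 1; 1 stands for 500 mm of shift or 30 degrees of turn. Its arguments: {"type":"object","properties":{"motion":{"type":"array"},"grip_force":{"type":"number"}},"required":["motion"]}

```bash
mkdir -p pics; cat > h.py <<'E'
import numpy as np, cv2
from workcell import env
def grab(n):
    d=env.grab_frame(n); return d
def K(d):
    f=240/np.tan(np.radians(d["vertical_fov"])/2)
    return np.array([[f,0,d["cx"]],[0,f,d["cy"]],[0,0,1.]]),np.array([d["k1"],0,0,0,0.])
def ray(d,uv):
    k,_=K(d); uv=np.atleast_2d(np.array(uv,float))
    p=(uv-[d["cx"],d["cy"]])/k[0,0]; q=p.copy()
    for _ in range(30): q=p/(1+d["k1"]*(q**2).sum(1,keepdims=True))
    R,_=cv2.Rodrigues(np.array(d["rvec"],float)); t=np.array(d["tvec"],float).ravel()
    return -R.T@t, np.c_[q,np.ones(len(q))]@R
def onz(d,uv,z):
    c,r=ray(d,uv); return c+r*((z-c[2])/r[:,2])[:,None]
def proj(d,P):
    k,dc=K(d); return cv2.projectPoints(np.atleast_2d(np.array(P,float)),np.array(d["rvec"],float),np.array(d["tvec"],float),k,dc)[0][:,0]
def save(n,f): cv2.imwrite("pics/"+n+".png",cv2.cvtColor(f,cv2.COLOR_RGB2BGR))
E
python3 - <<'E'
from h import *
for n in("top","scene"):
    d=grab(n); save(n+"0",d["frame"]); c,_=ray(d,[[320,240]]); print(n,c,d["vertical_fov"],d["k1"],d["cx"],d["cy"]); import pickle; pickle.dump(d,open(n+"0.pkl","wb"))
print(env.state())
E
```

```text
top [ 285.40390895   21.0620439  1376.09600568] 44.86006384942233 -0.16896916161088205 318.28778582503 249.59162269127927
scene [1035.74251776 -827.07829236 1121.30804755] 43.05149334357182 0.06618195263131796 313.2772685536079 234.77566937031918
{'time_s': 0.1, 'qpos': array([-7.25949588e+01,  1.83468067e+01,  8.96983704e+01, -3.93369507e-04,
        7.20419007e+01, -1.14762080e+00]), 'qvel': array([-0.03329417, -0.0550246 , -0.19811254, -0.01404788,  0.05629096,
       -0.00075546]), 'effort': array([ 6.70421668e-04, -4.13333058e+01, -2.32510740e+01,  7.30500603e-02,
        4.21762979e-02, -5.42084069e-05]), 'ee_pos': array([ 182.80425833, -544.71111966,  213.22316515]), 'ee_rot': array([-1.79912932e+02, -1.37008256e-03,  1.85527825e+01]), 'force': array([ 0.11581707, -0.10165135,  0.22683818]), 'torque': array([-0.00026212,  0.04072761, -0.04189773]), 'gripper_force': 0.0, 'gripper_width': 91.19580644904788}
```

View pics/top0.png

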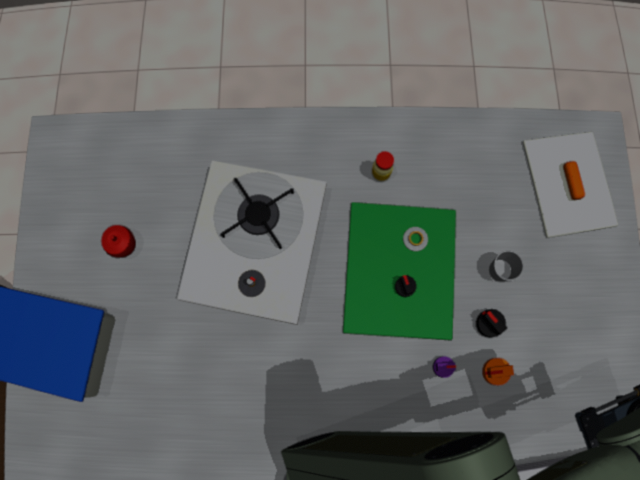

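View pics/scene0.png

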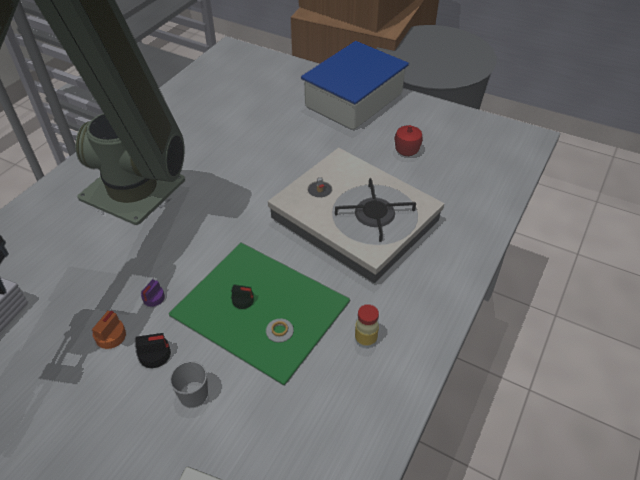

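Top view: the black things like the knob are (405,286), on the board, and (491,323), off it and larger. Orange (497,371) and purple (444,366) are excluded. The smaller black one at (405,286) fits. The bezel is at (416,239) and the pocket at (252,283). I'll confirm in a crop and measure in the same step.

```bash
python3 - <<'E'
from h import *
import pickle
T=pickle.load(open("top0.pkl","rb"));S=pickle.load(open("scene0.pkl","rb"))
def crop(d,u,v,w=30,h=22,s=13): return cv2.resize(d["frame"][v-h:v+h,u-w:u+w],(390,286),interpolation=cv2.INTER_CUBIC)
m=np.vstack([np.hstack([crop(T,410,262,48,36),crop(T,490,323,48,36)]),np.hstack([crop(T,252,283),crop(S,319,188)])])
save("crop1",m)
hsv=cv2.cvtColor(T["frame"],cv2.COLOR_RGB2HSV)
g=cv2.inRange(hsv,(45,80,30),(80,255,255))
# non-green blobs in board
n=cv2.bitwise_not(g); 
num,lab,st,ce=cv2.connectedComponentsWithStats(n[205:335,352:452])
for i in range(1,num):
    if st[i][4]>60: 
        mm=(lab==i).astype(np.uint8); c=max(cv2.findContours(mm,0,1)[0],key=len)
        e=cv2.fitEllipse(c); uv=np.array(e[0])+[352,205]; print("board blob",st[i],uv,e[1],onz(T,uv,16),onz(T,uv,32))
# pocket dark
d=cv2.inRange(hsv[260:305,230:275],(0,0,0),(180,255,110))
num,lab,st,ce=cv2.connectedComponentsWithStats(d)
i=1+np.argmax(st[1:,4]); c=max(cv2.findContours((lab==i).astype(np.uint8),0,1)[0],key=len)
e=cv2.fitEllipse(c); uv=np.array(e[0])+[230,260]; print("pocket",uv,e[1],onz(T,uv,66),onz(T,uv,70))
# burner corners deck
w=cv2.inRange(hsv,(0,0,120),(180,60,255))
r=cv2.inRange(hsv,(0,100,80),(10,255,255))|cv2.inRange(hsv,(170,100,80),(180,255,255))
for nm,(u,v,a) in dict(knob=(405,286,16),shaft=(252,283,16)).items():
    ys,xs=np.nonzero(r[v-a:v+a,u-a:u+a]); print(nm,"red n",len(xs),xs.mean()+u-a,ys.mean()+v-a)
E
```

```text
board blob [ 46   0  54   4 136] [452.13158417 206.68438411] (2.899237871170044, 91.06655883789062) [[ 673.80459066 -303.88448312   16.        ]] [[ 669.23549342 -300.06185265   32.        ]]
board blob [ 51  22  25  24 399] [415.13894653 238.5913887 ] (23.174562454223633, 24.276512145996094) [[ 594.38965796 -208.66351323   16.        ]] [[ 590.7547881  -205.96105039   32.        ]]
board blob [ 43  70  21  22 337] [404.84334183 285.53700256] (19.569400787353516, 20.28437614440918) [[ 480.63088116 -179.36258163   16.        ]] [[ 478.33425537 -177.0048113    32.        ]]
pocket [251.34218216 282.94203568] (26.782468795776367, 27.491527557373047) [[482.73240999 178.16005114  66.        ]] [[482.12992437 177.68039772  70.        ]]
knob red n 26 405.8076923076923 279.53846153846155
shaft red n 16 252.1875 278.625
```

View pics/crop1.png

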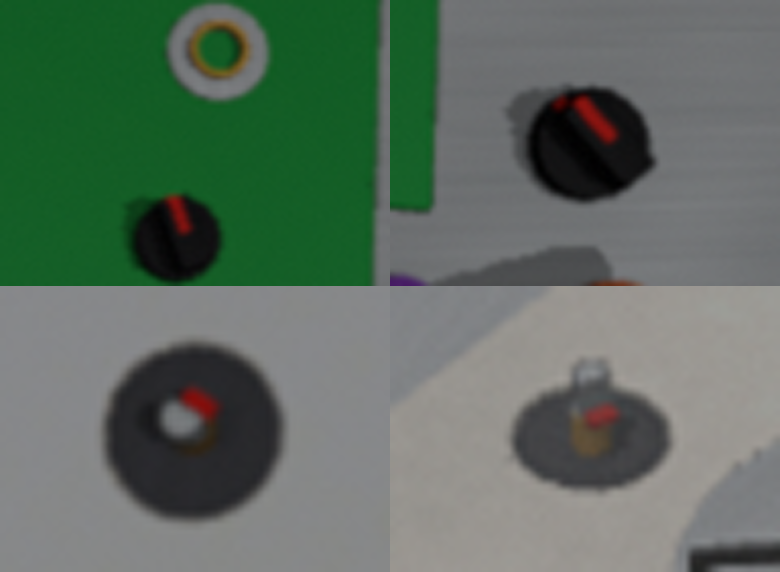

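The crop confirms it: the board knob (top left) is clearly smaller than the off-board one (top right). Its pointer runs up and slightly left. The lower crops show the D-shaft with its red tab up-right of the axis. Next I'll refine the numbers with both cameras.

```bash
cat >> h.py <<'E'
def redblob(d,u,v,a,s=6,thr=60):
    f=d["frame"][v-a:v+a,u-a:u+a].astype(np.float32)
    r=cv2.resize(f[...,0]-np.maximum(f[...,1],f[...,2]),None,fx=s,fy=s,interpolation=cv2.INTER_CUBIC)
    m=(r>thr).astype(np.uint8); n,l,st,ce=cv2.connectedComponentsWithStats(m)
    i=1+np.argmax(st[1:,4]); c=max(cv2.findContours((l==i).astype(np.uint8),0,1)[0],key=len)
    box=(cv2.boxPoints(cv2.minAreaRect(c))+.5)/s-.5+[u-a,v-a]
    return (ce[i]+.5)/s-.5+[u-a,v-a], box
def tri(d1,p1,d2,p2):
    c1,r1=ray(d1,p1);c2,r2=ray(d2,p2);r1=r1[0]/np.linalg.norm(r1);r2=r2[0]/np.linalg.norm(r2)
    k=np.linalg.lstsq(np.c_[r1,-r2],c2-c1,rcond=None)[0]
    a,b=c1+k[0]*r1,c2+k[1]*r2; return (a+b)/2,np.linalg.norm(a-b)
def ell(d,u,v,a,fn,s=6):
    f=cv2.resize(d["frame"][v-a:v+a,u-a:u+a],None,fx=s,fy=s,interpolation=cv2.INTER_CUBIC).astype(int)
    n,l,st,ce=cv2.connectedComponentsWithStats(fn(f).astype(np.uint8))
    i=1+np.argmax(st[1:,4]); c=max(cv2.findContours((l==i).astype(np.uint8),0,1)[0],key=len)
    e=cv2.fitEllipse(cv2.convexHull(c)); return (np.array(e[0])+.5)/s-.5+[u-a,v-a],np.array(e[1])/s
E
python3 - <<'E'
from h import *
import pickle
T=pickle.load(open("top0.pkl","rb"));S=pickle.load(open("scene0.pkl","rb"))
np.set_printoptions(precision=1,suppress=True)
notg=lambda f:~((f[...,1]>f[...,0]+25)&(f[...,1]>f[...,2]+20))
blk=lambda f:f.max(2)<48
dark=lambda f:f.max(2)<100
pts={}
for nm,d,a,b in(("T",T,(416,239,17),(252,283,22)),("S",S,(280,330,21),(319,188,18))):
    c,e=ell(d,*a,notg); print(nm,"bezel",c,e,onz(d,c,16)[0])
    c,e=ell(d,*b,dark); print(nm,"pocket",c,e,onz(d,c,70)[0],onz(d,c,66)[0])
for nm,d,a in(("T",T,(405,286,15)),("S",S,(242,296,16))):
    c,e=ell(d,*a,lambda f:(f.max(2)<48)|(f[...,0]>f[...,1]+40)); print(nm,"knob",c,e,onz(d,c,32)[0])
for o,a,b,z in(("knob",(405,283,14),(242,295,14),56),("tab",(252,280,10),(319,188,10),85)):
    (c1,b1),(c2,b2)=redblob(T,*a),redblob(S,*b)
    p,e=tri(T,c1,S,c2); print(o,"tri",p,e,c1,c2)
    print(onz(T,b1,z)[:,:2].tolist(),onz(S,b2,z)[:,:2].tolist(),onz(T,c1,z),onz(S,c2,z))
E
```

```text
T bezel [415.1 238.6] [24.1 25. ] [ 594.4 -208.5   16. ]
T pocket [251.2 283. ] [27.4 28. ] [482. 178.  70.] [482.6 178.5  66. ]
S bezel [279.3 330. ] [24.1 28.1] [ 593.4 -207.7   16. ]
S pocket [319.5 188.4] [17.2 23.8] [479.5 181.   70. ] [477.4 184.9  66. ]
T knob [404.8 285.7] [21.4 22.2] [ 477.9 -176.8   32. ]
S knob [241.  296.7] [20.8 25.9] [ 477.9 -181.6   32. ]
knob tri [ 488.4 -175.2   60.3] 0.3102385290670199 [405.7 279.5] [245.5 288.6]
[[497.6476799231234, -169.11681718381033], [500.3191143011825, -176.4531018804841], [479.94640919644405, -183.3410764345117], [477.2948180714258, -176.0191775234502]] [[477.3641909974417, -178.60199245604463], [474.63639828120415, -173.35608480063559], [494.82164890280205, -166.57981358694656], [497.4831753068373, -171.83633870482345]] [[ 488.9 -176.    56. ]] [[ 486.3 -172.5   56. ]]
tab tri [488.8 173.   90.8] 0.3642336095536606 [252.3 278.5] [321.1 185.4]
[[491.020770033763, 180.77556642213034], [496.1767510972403, 177.31068145630482], [489.0480855988342, 167.03676910584278], [483.9035247715726, 170.50341928531302]] [[480.854888196881, 175.86497967792025], [485.9059336935353, 185.3965219825942], [490.5216619375027, 180.81537549827135], [485.4728869880678, 171.32154303711445]] [[489.9 173.8  85. ]] [[485.6 178.5  85. ]]
```

Bezel is at about (594, -208), knob yaw about 18.6°, tab yaw about -31°. Moving over the bezel.

>>> send_rows(motion=[{"tx":0.083,"ty":-0.0314,"gripper":-1},{"tx":0.083,"ty":-0.0314,"gripper":-1},{"tx":0.083,"ty":-0.0314,"gripper":-1},{"tx":0.083,"ty":-0.0314,"gripper":-1},{"tx":0.083,"ty":-0.0314,"gripper":-1},{"tx":0.083,"ty":-0.0314,"gripper":-1},{"tx":0.083,"ty":-0.0314,"gripper":-1},{"tx":0.083,"ty":-0.0314,"gripper":-1},{"tx":0.083,"ty":-0.0314,"gripper":-1},{"tx":0.083,"ty":-0.0314,"gripper":-1},{"tx":0.083,"ty":-0.0314,"gripper":-1},{"tx":0.083,"ty":-0.0314,"gripper":-1}], grip_force=20)

```text
invalid input at $.motion[0]: expected keys tx, ty, tz, rx, ry, rz, gripper
```

>>> send_rows(motion=[{"rz":-0.3333,"tz":0.03,"gripper":-1},{"rz":-0.3333,"tz":0.03,"gripper":-1},{"rz":-0.3333,"tz":0.03,"gripper":-1},{"rz":-0.3333,"tz":0.03,"gripper":-1},{"rz":-0.3333,"tz":0.03,"gripper":-1},{"rz":-0.3333,"tz":0.03,"gripper":-1},{"gripper":-1},{"gripper":-1}])

```text
invalid input at $.motion[0]: expected keys tx, ty, tz, rx, ry, rz, gripper
```

```bash
python3 - <<'E'
from h import *
s=env.state();print(s["ee_pos"],s["ee_rot"],s["qpos"][5])
a=grab("top");b=grab("scene")
save("c2",np.hstack([a["frame"][140:340,320:520],b["frame"][200:400,180:380]]).repeat(2,0).repeat(2,1))
print(proj(a,s["ee_pos"]),proj(b,s["ee_pos"]))
E
```

```text
[ 182.80425833 -544.71111966  213.22316515] [-1.79912932e+02 -1.37008256e-03  1.85527825e+01] -1.1476207981859978
[[598.58649979 412.79164954]] [[-18.4966835  314.36169185]]
```

View pics/c2.png

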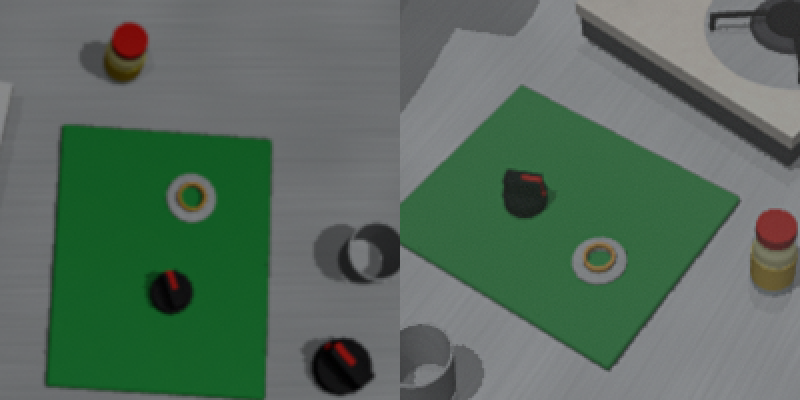

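All keys are required, so the moves were refused and the picture shows the scene unchanged. Sending them again in full.

>>> send_rows(motion=[{"tx":0.083,"ty":-0.0314,"tz":0,"rx":0,"ry":0,"rz":0,"gripper":-1},{"tx":0.083,"ty":-0.0314,"tz":0,"rx":0,"ry":0,"rz":0,"gripper":-1},{"tx":0.083,"ty":-0.0314,"tz":0,"rx":0,"ry":0,"rz":0,"gripper":-1},{"tx":0.083,"ty":-0.0314,"tz":0,"rx":0,"ry":0,"rz":0,"gripper":-1},{"tx":0.083,"ty":-0.0314,"tz":0,"rx":0,"ry":0,"rz":0,"gripper":-1},{"tx":0.083,"ty":-0.0314,"tz":0,"rx":0,"ry":0,"rz":0,"gripper":-1},{"tx":0.083,"ty":-0.0314,"tz":0,"rx":0,"ry":0,"rz":0,"gripper":-1},{"tx":0.083,"ty":-0.0314,"tz":0,"rx":0,"ry":0,"rz":0,"gripper":-1},{"tx":0.083,"ty":-0.0314,"tz":0,"rx":0,"ry":0,"rz":0,"gripper":-1},{"tx":0.083,"ty":-0.0314,"tz":0,"rx":0,"ry":0,"rz":0,"gripper":-1},{"tx":0.083,"ty":-0.0314,"tz":0,"rx":0,"ry":0,"rz":0,"gripper":-1},{"tx":0.083,"ty":-0.0314,"tz":0,"rx":0,"ry":0,"rz":0,"gripper":-1}], grip_force=20)

```text
time_s: 1.7
ee_pos: [596.1, -207.0, 213.7]
ee_rot: [180.0, 0.0, 18.6]
force: [0.5, -0.5, 0.2]
gripper_width: 91.2
gripper_force: 0.0
```

>>> send_rows(motion=[{"tx":0,"ty":0,"tz":0.03,"rx":0,"ry":0,"rz":-0.3333,"gripper":-1},{"tx":0,"ty":0,"tz":0.03,"rx":0,"ry":0,"rz":-0.3333,"gripper":-1},{"tx":0,"ty":0,"tz":0.03,"rx":0,"ry":0,"rz":-0.3333,"gripper":-1},{"tx":0,"ty":0,"tz":0.03,"rx":0,"ry":0,"rz":-0.3333,"gripper":-1},{"tx":0,"ty":0,"tz":0.03,"rx":0,"ry":0,"rz":-0.3333,"gripper":-1},{"tx":0,"ty":0,"tz":0.03,"rx":0,"ry":0,"rz":-0.3333,"gripper":-1},{"tx":0,"ty":0,"tz":0,"rx":0,"ry":0,"rz":0,"gripper":-1},{"tx":0,"ty":0,"tz":0,"rx":0,"ry":0,"rz":0,"gripper":-1}])

```text
time_s: 2.7
ee_pos: [595.5, -208.2, 124.4]
ee_rot: [180.0, 0.0, 78.4]
force: [-0.5, -0.7, 0.2]
gripper_width: 91.3
gripper_force: 0.0
```

```bash
python3 - <<'E'
from h import *
s=env.state();print(s["ee_pos"],s["ee_rot"],s["qpos"],s["time_s"])
E
```

```text
[ 595.47685172 -208.19201757  124.40003184] [1.79957270e+02 8.63790281e-03 7.84045920e+01] [-2.03142410e+01  2.69349374e+01  8.94422409e+01 -2.30119599e-03
  6.35792762e+01 -8.71781311e+00] 2.7
```

>>> send_rows(motion=[{"tx":0,"ty":-0.003,"tz":0.06,"rx":0,"ry":0,"rz":0,"gripper":-1},{"tx":0,"ty":0,"tz":0.06,"rx":0,"ry":0,"rz":0,"gripper":-1},{"tx":0,"ty":0,"tz":0.06,"rx":0,"ry":0,"rz":0,"gripper":-1},{"tx":0,"ty":0,"tz":0.02,"rx":0,"ry":0,"rz":0,"gripper":-1},{"tx":0,"ty":0,"tz":0.0125,"rx":0,"ry":0,"rz":0,"gripper":-1},{"tx":0,"ty":0,"tz":0,"rx":0,"ry":0,"rz":0,"gripper":-1},{"tx":0,"ty":0,"tz":0,"rx":0,"ry":0,"rz":0,"gripper":1},{"tx":0,"ty":0,"tz":0,"rx":0,"ry":0,"rz":0,"gripper":1},{"tx":0,"ty":0,"tz":0,"rx":0,"ry":0,"rz":0,"gripper":1},{"tx":0,"ty":0,"tz":0,"rx":0,"ry":0,"rz":0,"gripper":1},{"tx":0,"ty":0,"tz":0,"rx":0,"ry":0,"rz":0,"gripper":1},{"tx":0,"ty":0,"tz":0,"rx":0,"ry":0,"rz":0,"gripper":1}])

```text
time_s: 4.2
ee_pos: [593.7, -207.8, 17.7]
ee_rot: [180.0, 0.0, 78.5]
force: [0.3, -0.6, 0.4]
gripper_width: 35.2
gripper_force: 20.0
```

>>> send_rows(motion=[{"tx":0,"ty":0,"tz":-0.06,"rx":0,"ry":0,"rz":0,"gripper":1},{"tx":0,"ty":0,"tz":-0.1,"rx":0,"ry":0,"rz":0,"gripper":1},{"tx":0,"ty":0,"tz":-0.08,"rx":0,"ry":0,"rz":0,"gripper":1},{"tx":0.08,"ty":-0.042,"tz":0,"rx":0,"ry":0,"rz":0,"gripper":1},{"tx":0.08,"ty":-0.042,"tz":0,"rx":0,"ry":0,"rz":0,"gripper":1},{"tx":0.08,"ty":-0.042,"tz":0,"rx":0,"ry":0,"rz":0,"gripper":1},{"tx":0.08,"ty":-0.042,"tz":0,"rx":0,"ry":0,"rz":0,"gripper":1},{"tx":0.08,"ty":-0.042,"tz":0,"rx":0,"ry":0,"rz":0,"gripper":1},{"tx":0.08,"ty":-0.042,"tz":0,"rx":0,"ry":0,"rz":0,"gripper":1},{"tx":0.08,"ty":-0.042,"tz":0,"rx":0,"ry":0,"rz":0,"gripper":1},{"tx":0.08,"ty":-0.042,"tz":0,"rx":0,"ry":0,"rz":0,"gripper":1},{"tx":0.074,"ty":-0.038,"tz":0,"rx":0,"ry":0,"rz":0,"gripper":1}])

```text
time_s: 5.7
ee_pos: [480.5, 180.6, 137.6]
ee_rot: [-180.0, 0.0, 78.6]
force: [-0.5, 0.6, -0.6]
gripper_width: 35.2
gripper_force: 20.0
```

>>> send_rows(motion=[{"tx":0,"ty":0,"tz":0,"rx":0,"ry":0,"rz":0,"gripper":1},{"tx":0,"ty":0,"tz":0,"rx":0,"ry":0,"rz":0,"gripper":1}])

```text
time_s: 5.95
ee_pos: [481.2, 178.8, 137.6]
ee_rot: [180.0, 0.0, 78.6]
force: [0.4, -0.6, -1.5]
gripper_width: 34.9
gripper_force: 20.0
```

```bash
python3 - <<'E'
from h import *
import pickle
s=env.state();print(s["ee_pos"],s["ee_rot"],s["qpos"][5],s["gripper_width"])
a=grab("top");b=grab("scene")
pickle.dump((a,b,s),open("hover.pkl","wb"))
save("c3",cv2.resize(np.hstack([a["frame"][233:333,200:300],b["frame"][110:210,270:370]]),(800,400),interpolation=cv2.INTER_CUBIC))
E
```

```text
[481.24841525 178.82437369 137.55790471] [1.79997897e+02 4.23440431e-02 7.85719448e+01] 30.575641362283054 34.87823504075123
```

View pics/c3.png

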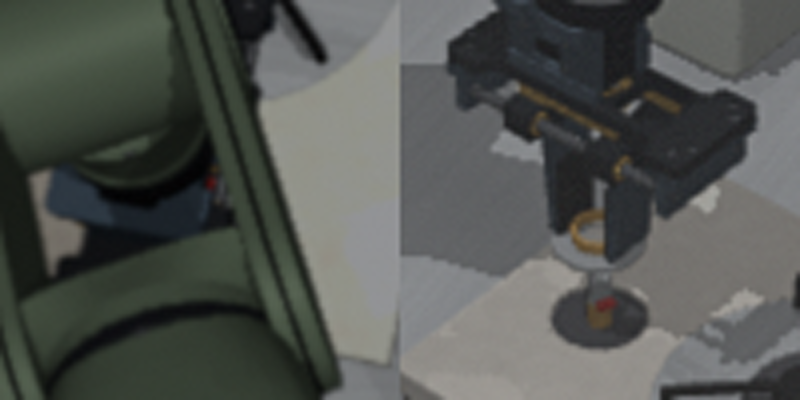

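The right half shows the bezel held level, flange around scene (320,172), straight above the pocket at about (320,189). The arm blocks the top view. The earlier scene pocket fit was pulled off by the shaft, so I'll refit the pocket without it and compare with the held bezel in the same view.

```bash
python3 - <<'E'
from h import *
import pickle
np.set_printoptions(precision=2,suppress=True)
a,b,s=pickle.load(open("hover.pkl","rb"));S0=pickle.load(open("scene0.pkl","rb"));T0=pickle.load(open("top0.pkl","rb"))
def edges(d,uv,r0,r1,angs,level=None):
    # half-level radial crossing on gray image
    g=cv2.GaussianBlur(cv2.cvtColor(d["frame"],cv2.COLOR_RGB2GRAY).astype(np.float32),(0,0),.6); out=[]
    for t in angs:
        r=np.arange(r0,r1,.1); P=np.c_[uv[0]+r*np.cos(t),uv[1]+r*.67*np.sin(t) if level else uv[1]+r*np.sin(t)].astype(np.float32)
        v=cv2.remap(g,P[None,:,0],P[None,:,1],1)[0]; i=np.argmax(np.gradient(v)); out.append(P[i])
    return np.array(out)
def circ(P):
    A=np.c_[2*P,np.ones(len(P))]; c=np.linalg.lstsq(A,(P**2).sum(1),rcond=None)[0]; R=np.sqrt(c[2]+c[0]**2+c[1]**2)
    return c[:2],R,np.abs(np.hypot(*(P-c[:2]).T)-R).mean()
deg=np.radians
for nm,d,uv,A,l in(("S0",S0,(319.8,189.2),np.r_[-50:231:7],1),("hov",b,(319.8,189.2),np.r_[-30:211:7],1),("T0",T0,(251.2,283),np.r_[0:360:8],None)):
    E=edges(d,uv,9,18,deg(A),l)
    for z in(70,): P=onz(d,E,z)[:,:2]; c,R,e=circ(P); k=np.abs(np.hypot(*(P-c).T)-R)<1.2; print(nm,z,k.sum(),len(k),*circ(P[k]))
# brass collar & flange in hover scene
f=b["frame"][150:190,300:345].astype(int); m=(f[...,0]-f[...,2]>45)
ys,xs=np.nonzero(m); print("brass px",xs.min()+300,xs.max()+300,ys.min()+150,ys.max()+150,len(xs))
x,y=s["ee_pos"][:2]; t=np.linspace(0,2*np.pi,60)
C=lambda r,z:proj(b,np.c_[x+r*np.cos(t),y+r*np.sin(t),0*t+z])
I=cv2.resize(b["frame"][140:205,285:357],None,fx=8,fy=8,interpolation=cv2.INTER_CUBIC)
for r,z,c in((30,131.9,(255,0,255)),(30,135.9,(0,255,255)),(18,143.9,(0,255,0)),(31.5,70,(255,255,0))):
    cv2.polylines(I,[np.int32((C(r,z)+.5-[285,140])*8)],True,c,1)
save("c4",I)
E
```

```text
S0 70 38 41 [479.7  180.31] 30.780217867457146 0.5572575512208368
hov 70 34 35 [479.71 180.68] 31.035059160064275 0.4059241345469391
T0 70 43 45 [482.08 178.01] 31.10176513207203 0.44237670577497706
brass px 313 324 152 186 21
```

View pics/c4.png

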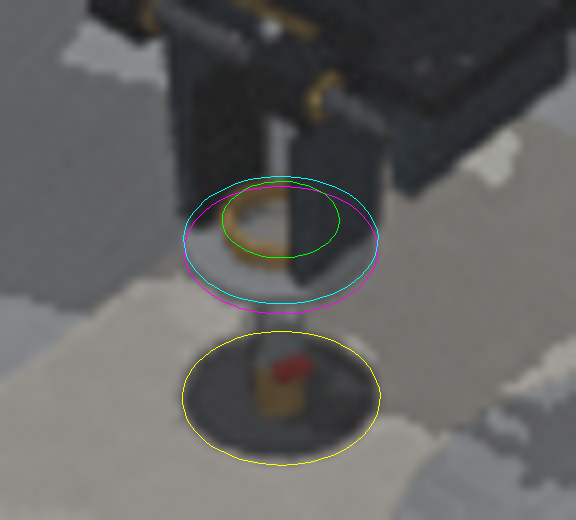

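The flange and the pocket both sit a fraction of a pixel above their projections, so they share a camera bias and the bezel is aligned within about 1 mm. Lowering it to just above the deck, then into the pocket while watching the force.

>>> send_rows(motion=[{"tx":0,"ty":0,"tz":0.04,"rx":0,"ry":0,"rz":0,"gripper":1},{"tx":0,"ty":0,"tz":0.04,"rx":0,"ry":0,"rz":0,"gripper":1},{"tx":0,"ty":0,"tz":0.03,"rx":0,"ry":0,"rz":0,"gripper":1},{"tx":0,"ty":0,"tz":0.01,"rx":0,"ry":0,"rz":0,"gripper":1},{"tx":0,"ty":0,"tz":0,"rx":0,"ry":0,"rz":0,"gripper":1},{"tx":0,"ty":0,"tz":0.004,"rx":0,"ry":0,"rz":0,"gripper":1},{"tx":0,"ty":0,"tz":0.003,"rx":0,"ry":0,"rz":0,"gripper":1},{"tx":0,"ty":0,"tz":0,"rx":0,"ry":0,"rz":0,"gripper":1},{"tx":0,"ty":0,"tz":0,"rx":0,"ry":0,"rz":0,"gripper":1}])

```text
time_s: 7.18
ee_pos: [481.3, 179.3, 74.3]
ee_rot: [180.0, -0.0, 78.6]
force: [-0.2, 0.8, -0.4]
gripper_width: 35.2
gripper_force: 20.0
```

>>> send_rows(motion=[{"tx":0,"ty":0,"tz":0.003,"rx":0,"ry":0,"rz":0,"gripper":1},{"tx":0,"ty":0,"tz":0.002,"rx":0,"ry":0,"rz":0,"gripper":1},{"tx":0,"ty":0,"tz":0,"rx":0,"ry":0,"rz":0,"gripper":1},{"tx":0,"ty":0,"tz":0,"rx":0,"ry":0,"rz":0,"gripper":1}])

```text
time_s: 7.68
ee_pos: [481.3, 179.2, 71.7]
ee_rot: [-180.0, 0.0, 78.5]
force: [-0.6, -0.4, -1.1]
gripper_width: 35.1
gripper_force: 20.0
```

>>> send_rows(motion=[{"tx":0,"ty":0,"tz":0,"rx":0,"ry":0,"rz":0,"gripper":-0.3},{"tx":0,"ty":0,"tz":0,"rx":0,"ry":0,"rz":0,"gripper":-0.3},{"tx":0,"ty":0,"tz":0,"rx":0,"ry":0,"rz":0,"gripper":-0.3},{"tx":0,"ty":0,"tz":0,"rx":0,"ry":0,"rz":0,"gripper":-0.3},{"tx":0,"ty":0,"tz":-0.06,"rx":0,"ry":0,"rz":0,"gripper":-0.3},{"tx":0,"ty":0,"tz":-0.1,"rx":0,"ry":0,"rz":0,"gripper":-0.3},{"tx":0,"ty":0,"tz":-0.06,"rx":0,"ry":0,"rz":0,"gripper":-0.3}])

```text
time_s: 8.55
ee_pos: [482.0, 179.5, 184.0]
ee_rot: [179.9, -0.1, 78.5]
force: [-0.6, -0.1, -0.4]
gripper_width: 59.3
gripper_force: 0.0
```

Bezel released. Going to the knob, turning the tool to 198.6° on the way so the last joint keeps margin.

>>> send_rows(motion=[{"tx":-0.088,"ty":0.0168,"tz":0,"rx":0,"ry":0,"rz":0,"gripper":-0.3},{"tx":-0.088,"ty":0.0168,"tz":0,"rx":0,"ry":0,"rz":0,"gripper":-0.3},{"tx":-0.088,"ty":0.0168,"tz":0,"rx":0,"ry":0,"rz":0,"gripper":-0.3},{"tx":-0.088,"ty":0.0168,"tz":0,"rx":0,"ry":0,"rz":0,"gripper":-0.3},{"tx":-0.088,"ty":0.0168,"tz":0,"rx":0,"ry":0,"rz":0,"gripper":-0.3},{"tx":-0.088,"ty":0.0168,"tz":0,"rx":0,"ry":0,"rz":0,"gripper":-0.3},{"tx":-0.088,"ty":0.0168,"tz":0,"rx":0,"ry":0,"rz":0,"gripper":-0.3},{"tx":-0.088,"ty":0.0168,"tz":0,"rx":0,"ry":0,"rz":0,"gripper":-0.3},{"tx":0,"ty":0,"tz":0,"rx":0,"ry":0,"rz":0,"gripper":-0.3}], grip_force=40)

```text
time_s: 9.68
ee_pos: [477.2, -181.6, 181.6]
ee_rot: [180.0, 0.0, 78.3]
force: [0.1, 1.4, -0.2]
gripper_width: 59.5
gripper_force: 0.0
```

```bash
python3 - <<'E'
from h import *
s=env.state();print(s["ee_pos"],s["ee_rot"],s["qpos"])
d=grab("scene");save("s5",d["frame"]);
import pickle;pickle.dump(d,open("s5.pkl","wb"))
I=cv2.resize(d["frame"][160:210,285:357],None,fx=8,fy=8,interpolation=cv2.INTER_CUBIC);save("c5",I)
E
```

```text
[ 477.16673432 -181.58733924  181.60551164] [1.79977117e+02 3.67733760e-02 7.83152718e+01] [-2.21041005e+01  1.38966202e+01  1.00860331e+02 -3.52783858e-02
  6.52138961e+01 -1.04045979e+01]
```

View pics/c5.png

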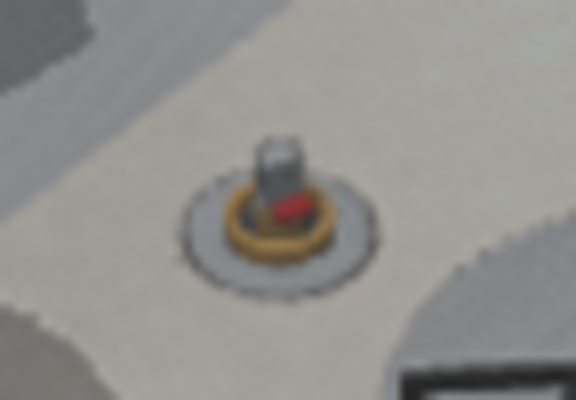

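>>> send_rows(motion=[{"tx":0,"ty":0,"tz":0.018,"rx":0,"ry":0,"rz":-0.334,"gripper":-0.3},{"tx":0,"ty":0,"tz":0.018,"rx":0,"ry":0,"rz":-0.334,"gripper":-0.3},{"tx":0,"ty":0,"tz":0.018,"rx":0,"ry":0,"rz":-0.334,"gripper":-0.3},{"tx":0,"ty":0,"tz":0.018,"rx":0,"ry":0,"rz":-0.334,"gripper":-0.3},{"tx":0,"ty":0,"tz":0.018,"rx":0,"ry":0,"rz":-0.334,"gripper":-0.3},{"tx":0,"ty":0,"tz":0.018,"rx":0,"ry":0,"rz":-0.334,"gripper":-0.3},{"tx":0,"ty":0,"tz":0.018,"rx":0,"ry":0,"rz":-0.334,"gripper":-0.3},{"tx":0,"ty":0,"tz":0.018,"rx":0,"ry":0,"rz":-0.334,"gripper":-0.3},{"tx":0,"ty":0,"tz":0.018,"rx":0,"ry":0,"rz":-0.334,"gripper":-0.3},{"tx":0,"ty":0,"tz":0.018,"rx":0,"ry":0,"rz":-0.334,"gripper":-0.3},{"tx":0,"ty":0,"tz":0.018,"rx":0,"ry":0,"rz":-0.334,"gripper":-0.3},{"tx":0,"ty":0,"tz":0.018,"rx":0,"ry":0,"rz":-0.334,"gripper":-0.3}])

```text
time_s: 11.22
ee_pos: [477.3, -177.6, 73.5]
ee_rot: [180.0, 0.0, -160.8]
force: [0.1, 0.0, 0.1]
gripper_width: 59.1
gripper_force: 0.0
```

>>> send_rows(motion=[{"tx":0,"ty":0,"tz":0,"rx":0,"ry":0,"rz":0,"gripper":-0.3},{"tx":0,"ty":0,"tz":0,"rx":0,"ry":0,"rz":0,"gripper":-0.3}])

```text
time_s: 11.48
ee_pos: [477.5, -178.5, 74.1]
ee_rot: [-180.0, 0.0, -161.3]
force: [0.3, -0.5, 0.2]
gripper_width: 59.4
gripper_force: 0.0
```

The picture shows the bezel flat and seated in the pocket with its collar around the shaft; the flange is centred at about crop (280,232). Now gripping the knob.

>>> send_rows(motion=[{"tx":0,"ty":0,"tz":0.05,"rx":0,"ry":0,"rz":0,"gripper":-0.3},{"tx":0,"ty":0,"tz":0.02,"rx":0,"ry":0,"rz":0,"gripper":-0.3},{"tx":0,"ty":0,"tz":0.01,"rx":0,"ry":0,"rz":0,"gripper":-0.3},{"tx":0,"ty":0,"tz":0,"rx":0,"ry":0,"rz":0,"gripper":-0.3},{"tx":0,"ty":0,"tz":0,"rx":0,"ry":0,"rz":0,"gripper":1},{"tx":0,"ty":0,"tz":0,"rx":0,"ry":0,"rz":0,"gripper":1},{"tx":0,"ty":0,"tz":0,"rx":0,"ry":0,"rz":0,"gripper":1},{"tx":0,"ty":0,"tz":0,"rx":0,"ry":0,"rz":0,"gripper":1},{"tx":0,"ty":0,"tz":0,"rx":0,"ry":0,"rz":0,"gripper":1},{"tx":0,"ty":0,"tz":0,"rx":0,"ry":0,"rz":0,"gripper":1}])

```text
time_s: 12.72
ee_pos: [477.3, -179.1, 33.8]
ee_rot: [-180.0, 0.0, -161.2]
force: [-0.3, -0.7, 0.4]
gripper_width: 18.1
gripper_force: 40.0
```

>>> send_rows(motion=[{"tx":0,"ty":0,"tz":-0.06,"rx":0,"ry":0,"rz":0,"gripper":1},{"tx":0,"ty":0,"tz":-0.08,"rx":0,"ry":0,"rz":0,"gripper":1},{"tx":0,"ty":0,"tz":-0.072,"rx":0,"ry":0,"rz":0,"gripper":1},{"tx":-0.03,"ty":0.0845,"tz":0,"rx":0,"ry":0,"rz":0,"gripper":1},{"tx":-0.03,"ty":0.0845,"tz":0,"rx":0,"ry":0,"rz":0,"gripper":1},{"tx":-0.03,"ty":0.0845,"tz":0,"rx":0,"ry":0,"rz":0,"gripper":1},{"tx":-0.03,"ty":0.0845,"tz":0,"rx":0,"ry":0,"rz":0,"gripper":1},{"tx":-0.03,"ty":0.0845,"tz":0,"rx":0,"ry":0,"rz":0,"gripper":1},{"tx":-0.03,"ty":0.0845,"tz":0,"rx":0,"ry":0,"rz":0,"gripper":1},{"tx":-0.03,"ty":0.0845,"tz":0,"rx":0,"ry":0,"rz":0,"gripper":1},{"tx":-0.028,"ty":0.0845,"tz":0,"rx":0,"ry":0,"rz":0,"gripper":1}])

```text
time_s: 14.1
ee_pos: [480.7, 180.6, 139.4]
ee_rot: [-180.0, -0.0, -161.2]
force: [1.4, -0.5, -0.9]
gripper_width: 17.5
gripper_force: 40.0
```

>>> send_rows(motion=[{"tx":0,"ty":0,"tz":0,"rx":0,"ry":0,"rz":0.332,"gripper":1},{"tx":0,"ty":0,"tz":0,"rx":0,"ry":0,"rz":0.332,"gripper":1},{"tx":0,"ty":0,"tz":0,"rx":0,"ry":0,"rz":0.332,"gripper":1},{"tx":0,"ty":0,"tz":0,"rx":0,"ry":0,"rz":0.332,"gripper":1},{"tx":0,"ty":0,"tz":0,"rx":0,"ry":0,"rz":0.332,"gripper":1},{"tx":0,"ty":0,"tz":0,"rx":0,"ry":0,"rz":0,"gripper":1},{"tx":0,"ty":0,"tz":0,"rx":0,"ry":0,"rz":0,"gripper":1},{"tx":0,"ty":0,"tz":0,"rx":0,"ry":0,"rz":0,"gripper":1}])

```text
time_s: 15.1
ee_pos: [481.0, 179.2, 139.6]
ee_rot: [-180.0, 0.0, 149.1]
force: [-0.3, -0.8, -0.3]
gripper_width: 17.9
gripper_force: 40.0
```

```bash
python3 - <<'E'
from h import *
import pickle
np.set_printoptions(precision=2,suppress=True)
s=env.state();print(s["ee_pos"],s["ee_rot"],s["qpos"][5],s["gripper_width"])
b=grab("scene");pickle.dump((b,s),open("hk.pkl","wb"))
x,y,z=s["ee_pos"]; t=np.linspace(0,2*np.pi,60); k=z-21.8
C=lambda r,z:proj(b,np.c_[x+r*np.cos(t),y+r*np.sin(t),0*t+z])
I=cv2.resize(b["frame"][145:210,285:357],None,fx=8,fy=8,interpolation=cv2.INTER_CUBIC)
J=I.copy()
for r,zz,c in((25,k,(255,0,255)),(25,k+20,(0,255,255)),(8,103,(0,255,0)),(31.5,70,(255,255,0))):
    cv2.polylines(J,[np.int32((C(r,zz)+.5-[285,145])*8)],True,c,1)
save("c6",cv2.resize(np.hstack([I[:,:],J]),(800,361)))
save("c6r",J)
E
```

```text
[481.01 179.2  139.62] [-179.99    0.    149.06] -39.906087353621025 17.90671857633138
```

View pics/c6r.png

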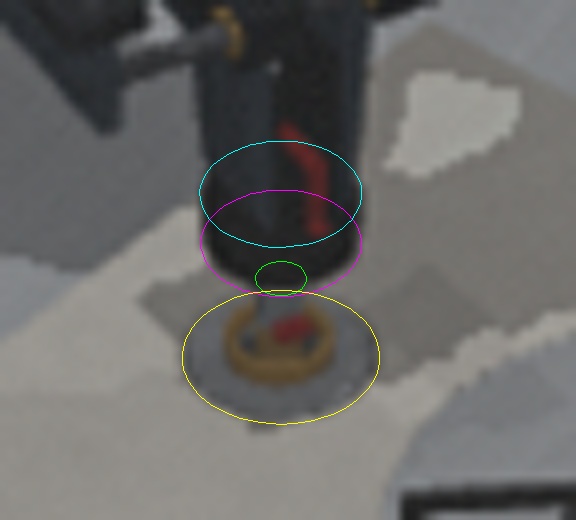

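The knob is held with its pointer to the right; its lower rim is at about crop (282,287), above the shaft and bezel. I'll fit that rim to get its offset from the shaft in the same view.

```bash
python3 - <<'E'
from h import *
import pickle
np.set_printoptions(precision=2,suppress=True)
b,s=pickle.load(open("hk.pkl","rb")); S5=pickle.load(open("s5.pkl","rb")); S0=pickle.load(open("scene0.pkl","rb"))
x,y,z=s["ee_pos"]; k=z-21.8
from scipy.optimize import least_squares
def fit(d,c0,R,z,angs,lo,hi,sg=1):
    g=cv2.GaussianBlur(cv2.cvtColor(d["frame"],cv2.COLOR_RGB2GRAY).astype(np.float32),(0,0),.7)
    P=[]
    for t in np.radians(angs):
        r=np.arange(R-lo,R+hi,.1); Q=proj(d,np.c_[c0[0]+r*np.cos(t),c0[1]+r*np.sin(t),0*r+z]).astype(np.float32)
        v=cv2.remap(g,Q[None,:,0],Q[None,:,1],1)[0]; G=sg*np.gradient(v); i=np.argmax(G)
        if G[i]>.6: P.append(c0+r[i]*np.array([np.cos(t),np.sin(t)]))
    P=np.array(P); f=lambda p:np.hypot(*(P-p[:2]).T)-R-(p[2] if len(p)>2 else 0)
    q=least_squares(f,[*c0],loss="soft_l1",f_scale=.5); q3=least_squares(f,[*c0,0],loss="soft_l1",f_scale=.5)
    return len(P),q.x,np.abs(q.fun).mean(),q3.x
# camera azimuth from target ~ -61 deg ; near arc about it
A=np.r_[-135:15:5]
print("knob bottom",fit(b,np.array([x-1,y+1]),25,k,A,5,5), "tcp",x,y)
print("pocket same",fit(b,np.array([480,180.]),31.5,70,np.r_[-135:15:5],4,4,1))
for nm,d in(("S5",S5),("S0",S0)): print(nm,fit(d,np.array([480,180.]),31.5,70,np.r_[0:360:6],4,4,1))
# shaft top in S0/S5: brightness gray columns; column centre of shaft
for nm,d in(("S0",S0),("S5",S5)):
    g=d["frame"][176:183,308:332].astype(int).sum(2)/3
    print(nm); print(g.astype(int))
E
```

```text
knob bottom (30, array([479.13, 183.16]), np.float64(0.7573342189256369), array([479.32, 182.78,  -0.34])) tcp 481.0138822447397 179.19964874715936
pocket same (30, array([480.34, 179.73]), np.float64(0.8987443321294342), array([480.59, 179.27,  -0.38]))
S5 (44, array([480.52, 179.52]), np.float64(1.2258303320598427), array([480.21, 179.47,   0.86]))
S0 (59, array([479.95, 180.35]), np.float64(0.9615264546463729), array([479.85, 180.14,  -0.73]))
S0
[[145 147 147 147 148 149 150 148 151 151 148 150 149 148 148 150 150 151
  150 151 150 151 149 151]
 [146 147 147 147 149 150 148 149 149 142 123 131 132 122 134 150 150 150
  149 149 151 150 149 148]
 [149 148 149 149 149 150 149 150 142 118 119 128 126 117 123 148 151 149
  149 149 151 151 150 149]
 [149 148 147 148 149 148 149 152 140 110 131 134 136 117 104 140 152 150
  150 152 151 151 152 151]
 [148 148 147 147 148 151 152 152 137  99 119 106 100  89  94 136 154 153
  152 152 153 153 153 152]
 [149 148 150 149 148 144 129 125 106  77  88  82  77  75  84 112 131 145
  151 154 153 155 152 151]
 [149 149 148 138 114 104  89  87  74  70  77  78  79  77  77  80  90 100
  112 128 145 153 152 151]]
S5
[[155 154 156 156 157 157 157 157 158 160 157 157 159 156 157 159 160 158
  159 161 159 158 159 158]
 [155 155 157 156 157 158 158 159 159 151 130 139 139 128 140 160 159 160
  158 159 159 160 157 159]
 [156 158 158 157 157 156 158 158 150 125 127 135 134 125 130 158 159 158
  158 159 160 160 158 158]
 [157 154 156 155 158 158 159 160 148 116 139 141 142 124 111 147 159 159
  159 160 160 160 160 160]
 [158 155 156 155 157 158 159 160 145 105 124 112 103  93  99 145 162 160
  160 160 162 161 162 160]
 [156 157 157 156 155 149 136 142 121  84  90  86  80  79  91 128 144 152
  158 160 161 161 162 160]
 [155 157 154 145 123 127 136 137 114  78  79  83  81  79  90 115 132 139
  137 137 151 160 162 160]]
```

The estimates differ by 1–2 mm, so I'll shift to the compromise (481.7, 177.9) and go down gently by feel.

>>> send_rows(motion=[{"tx":-0.0025,"ty":-0.0015,"tz":0.015,"rx":0,"ry":0,"rz":0,"gripper":1},{"tx":0,"ty":0,"tz":0.01,"rx":0,"ry":0,"rz":0,"gripper":1},{"tx":0,"ty":0,"tz":0,"rx":0,"ry":0,"rz":0,"gripper":1},{"tx":0,"ty":0,"tz":0.004,"rx":0,"ry":0,"rz":0,"gripper":1},{"tx":0,"ty":0,"tz":0.004,"rx":0,"ry":0,"rz":0,"gripper":1},{"tx":0,"ty":0,"tz":0.004,"rx":0,"ry":0,"rz":0,"gripper":1},{"tx":0,"ty":0,"tz":0,"rx":0,"ry":0,"rz":0,"gripper":1},{"tx":0,"ty":0,"tz":0,"rx":0,"ry":0,"rz":0,"gripper":1}])

```text
time_s: 16.15
ee_pos: [481.9, 178.0, 121.5]
ee_rot: [180.0, 0.0, 149.0]
force: [-0.2, 0.1, 2.0]
gripper_width: 18.4
gripper_force: 40.0
```

```bash
python3 - <<'E'
from h import *
np.set_printoptions(precision=2,suppress=True)
s=env.state();print(s["ee_pos"],s["ee_rot"],s["force"],s["torque"])
d=grab("scene");save("s7",d["frame"])
E
```

```text
[481.95 178.03 121.5 ] [179.97   0.03 148.99] [-0.17  0.1   2.01] [ 0.03 -0.09  0.04]
```

>>> send_rows(motion=[{"tx":0,"ty":0,"tz":0.003,"rx":0,"ry":0,"rz":0,"gripper":1},{"tx":0,"ty":0,"tz":0.003,"rx":0,"ry":0,"rz":0,"gripper":1},{"tx":0,"ty":0,"tz":0,"rx":0,"ry":0,"rz":0,"gripper":1},{"tx":0,"ty":0,"tz":0,"rx":0,"ry":0,"rz":0,"gripper":1}])

```text
time_s: 16.7
ee_pos: [481.9, 178.0, 118.4]
ee_rot: [180.0, 0.0, 149.0]
force: [-0.3, -0.5, 5.8]
gripper_width: 17.8
gripper_force: 40.0
```

```bash
python3 - <<'E'
from h import *
np.set_printoptions(precision=2,suppress=True)
s=env.state();print(s["ee_pos"],s["ee_rot"],s["force"],s["torque"])
E
```

```text
[481.95 178.02 118.35] [179.98   0.02 148.99] [-0.28 -0.47  5.83] [ 0.03 -0.07  0.03]
```

Force is rising with the spring rate, so the shaft is being pushed down and hasn't entered the socket. I'll back off to a light touch and compare the knob with the pocket in the scene view at this lower height.

>>> send_rows(motion=[{"tx":0,"ty":0,"tz":-0.006,"rx":0,"ry":0,"rz":0,"gripper":1},{"tx":0,"ty":0,"tz":0,"rx":0,"ry":0,"rz":0,"gripper":1}])

```text
time_s: 16.95
ee_pos: [481.9, 178.0, 121.3]
ee_rot: [180.0, 0.0, 149.0]
force: [-0.3, -0.0, 3.2]
gripper_width: 18.0
gripper_force: 40.0
```

```bash
python3 - <<'E'
from h import *
import pickle
np.set_printoptions(precision=2,suppress=True)
s=env.state();b=grab("scene");x,y,z=s["ee_pos"];k=z-21.8;print(s["ee_pos"],s["force"])
pickle.dump((b,s),open("h8.pkl","wb"))
S0=pickle.load(open("scene0.pkl","rb"));T0=pickle.load(open("top0.pkl","rb"))
# tab refit at several thresholds: T and S, orientation of centroid relative to pocket axis
for thr in(35,50,70,90):
    c1,b1=redblob(T0,252,280,10,8,thr); c2,b2=redblob(S0,319,188,10,8,thr)
    w=onz(T0,b1,86)[:,:2]; e=[w[1]-w[0],w[2]-w[1]]; L=max(e,key=np.linalg.norm); 
    w2=onz(S0,b2,86)[:,:2]; e2=[w2[1]-w2[0],w2[2]-w2[1]]; L2=max(e2,key=np.linalg.norm)
    print(thr,np.linalg.norm(e,axis=1),np.degrees(np.arctan2(L[1],L[0])),onz(T0,c1,86)[0,:2],"S",np.linalg.norm(e2,axis=1),np.degrees(np.arctan2(L2[1],L2[0])),onz(S0,c2,86)[0,:2])
t=np.linspace(0,2*np.pi,60)
I=cv2.resize(b["frame"][155:215,280:360],None,fx=5,fy=5,interpolation=cv2.INTER_CUBIC)
u=np.int32(np.round(T0["cx"]*0)) 
J=cv2.resize(T0["frame"][262:304,224:280],(400,300),interpolation=cv2.INTER_CUBIC)
save("c9",np.hstack([I,J]))
E
```

```text
[481.85 177.98 121.29] [-0.25 -0.    3.21]
35 [ 8.04 14.54] -126.06959013444597 [489.7  173.64] S [13.92 10.61] 58.39907838343211 [486.14 177.05]
50 [ 6.9  13.17] -125.23356994900102 [489.74 173.69] S [11.99  8.14] 59.36824841770572 [486.12 177.35]
70 [ 5.55 11.74] -123.94798891751225 [489.78 173.75] S [8.89 4.61] 60.385840540991865 [486.35 177.84]Traceback (most recent call last):
  File "<stdin>", line 9, in <module>
  File "h.py", line 23, in redblob
    i=1+np.argmax(st[1:,4]); c=max(cv2.findContours((l==i).astype(np.uint8),0,1)[0],key=len)
        ~~~~~~~~~^^^^^^^^^^
    return _wrapfunc(a, 'argmax', axis=axis, out=out, **kwds)
    return bound(*args, **kwds)
ValueError: attempt to get argmax of an empty sequence
```

```bash
python3 - <<'E'
from h import *
import pickle
np.set_printoptions(precision=2,suppress=True)
from scipy.optimize import least_squares
def fit(d,c0,R,z,angs,lo,hi):
    g=cv2.GaussianBlur(cv2.cvtColor(d["frame"],cv2.COLOR_RGB2GRAY).astype(np.float32),(0,0),.7);P=[]
    for t in np.radians(angs):
        r=np.arange(R-lo,R+hi,.1); Q=proj(d,np.c_[c0[0]+r*np.cos(t),c0[1]+r*np.sin(t),0*r+z]).astype(np.float32)
        G=np.gradient(cv2.remap(g,Q[None,:,0],Q[None,:,1],1)[0]); P.append(c0+r[np.argmax(G)]*np.array([np.cos(t),np.sin(t)]))
    P=np.array(P); q=least_squares(lambda p:np.hypot(*(P-p).T)-R,c0,loss="soft_l1",f_scale=.5); return q.x,np.abs(q.fun).mean()
b,s=pickle.load(open("h8.pkl","rb")); S0=pickle.load(open("scene0.pkl","rb"));T0=pickle.load(open("top0.pkl","rb"));S5=pickle.load(open("s5.pkl","rb"))
x,y,z=s["ee_pos"];k=z-21.8
for zz in(k,k+2): print("knob",zz,fit(b,np.array([x-1,y+2.]),25,zz,np.r_[-135:15:5],5,5))
print("pocket",fit(b,np.array([480,180.]),31.5,70,np.r_[-135:15:5],4,4))
# shaft silhouette columns just below its top in S0,S5 (left/right edges vs bright deck)
for nm,d in(("S0",S0),("S5",S5)):
    g=cv2.cvtColor(d["frame"],cv2.COLOR_RGB2GRAY).astype(float)
    for r in(178,179,180):
        v=149-g[r,314:326]; print(nm,r,(v.clip(0)).round(0))
print("axis proj",proj(S0,[[482,178,103],[481,179.5,103]]),"left/right",proj(S0,[[482-7,178-3.9,97],[482+7,178+3.9,97]]))
J=cv2.resize(T0["frame"][262:304,224:280],(533,400),interpolation=cv2.INTER_CUBIC);save("c9",J)
E
```

```text
knob 99.48688360229383 (array([480.69, 180.5 ]), np.float64(1.577997585719436))
knob 101.48688360229383 (array([481.92, 178.09]), np.float64(1.2109267219374356))
pocket (array([479.16, 177.45]), np.float64(1.1066096651790132))
S0 178 [ 0.  0.  6. 30. 30. 21. 22. 32. 25.  0.  0.  0.]
S0 179 [ 0.  0.  8. 39. 19. 15. 13. 32. 44.  8.  0.  0.]
S0 180 [ 0.  0. 11. 50. 31. 43. 49. 60. 55. 12.  0.  0.]
S5 178 [ 0.  0.  0. 23. 22. 14. 15. 24. 19.  0.  0.  0.]
S5 179 [ 0.  0.  0. 32. 11.  8.  8. 25. 38.  0.  0.  0.]
S5 180 [ 0.  0.  3. 44. 25. 37. 45. 55. 50.  3.  0.  0.]
axis proj [[319.75 179.72]
 [319.69 179.24]] left/right [[316.57 181.53]
 [322.93 181.49]]
```

View pics/c9.png

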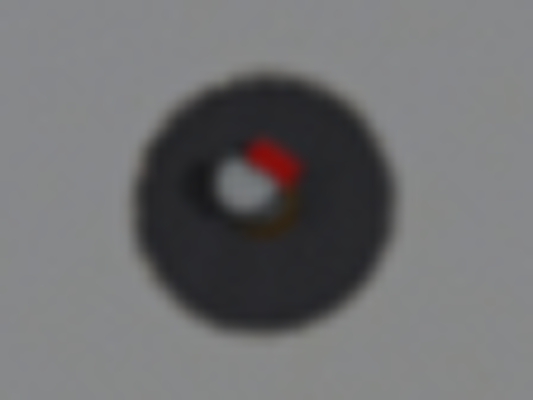

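The picture gives the tab normal at about -35°, with the tab at crop (275,160) and the shaft top at (243,183). I'll turn the knob 3° further and shift 0.9 mm towards the fitted axis, keeping the light press.

>>> send_rows(motion=[{"tx":0,"ty":-0.0017,"tz":0,"rx":0,"ry":0,"rz":0.11,"gripper":1},{"tx":0,"ty":0,"tz":0,"rx":0,"ry":0,"rz":0,"gripper":1},{"tx":0,"ty":0,"tz":0.003,"rx":0,"ry":0,"rz":0,"gripper":1},{"tx":0,"ty":0,"tz":0.003,"rx":0,"ry":0,"rz":0,"gripper":1},{"tx":0,"ty":0,"tz":0,"rx":0,"ry":0,"rz":0,"gripper":1},{"tx":0,"ty":0,"tz":0,"rx":0,"ry":0,"rz":0,"gripper":1}])

```text
time_s: 17.75
ee_pos: [481.4, 177.5, 118.3]
ee_rot: [180.0, 0.0, 145.7]
force: [-0.6, 2.2, 4.6]
gripper_width: 17.9
gripper_force: 40.0
```

>>> send_rows(motion=[{"tx":0.001,"ty":0.0014,"tz":0,"rx":0,"ry":0,"rz":0,"gripper":1},{"tx":0,"ty":0,"tz":0,"rx":0,"ry":0,"rz":0,"gripper":1},{"tx":0,"ty":0,"tz":0,"rx":0,"ry":0,"rz":0,"gripper":1}])

```text
time_s: 18.12
ee_pos: [481.3, 177.8, 118.2]
ee_rot: [-180.0, 0.0, 145.7]
force: [0.2, 0.4, 5.1]
gripper_width: 17.7
gripper_force: 40.0
```

>>> send_rows(motion=[{"tx":-0.0016,"ty":0.0011,"tz":0,"rx":0,"ry":0,"rz":0,"gripper":1},{"tx":0,"ty":0,"tz":0,"rx":0,"ry":0,"rz":0,"gripper":1},{"tx":0,"ty":0,"tz":0,"rx":0,"ry":0,"rz":0,"gripper":1}])

```text
time_s: 18.5
ee_pos: [481.6, 177.8, 118.0]
ee_rot: [-179.9, -0.0, 145.7]
force: [-2.1, 0.2, 4.2]
gripper_width: 18.0
gripper_force: 40.0
```

>>> send_rows(motion=[{"tx":-0.001,"ty":-0.0016,"tz":0,"rx":0,"ry":0,"rz":0,"gripper":1},{"tx":0,"ty":0,"tz":0,"rx":0,"ry":0,"rz":0,"gripper":1},{"tx":0,"ty":0,"tz":0,"rx":0,"ry":0,"rz":0,"gripper":1}])

```text
time_s: 18.88
ee_pos: [481.8, 177.5, 118.1]
ee_rot: [-180.0, -0.1, 145.7]
force: [-2.6, 2.4, 5.0]
gripper_width: 17.8
gripper_force: 40.0
```

Lateral moves are being resisted on every side, so the shaft may already be in the socket. I'll recentre and go 3 mm lower to check.

>>> send_rows(motion=[{"tx":0.0026,"ty":0.0005,"tz":0,"rx":0,"ry":0,"rz":0,"gripper":1},{"tx":0,"ty":0,"tz":0.003,"rx":0,"ry":0,"rz":0,"gripper":1},{"tx":0,"ty":0,"tz":0.003,"rx":0,"ry":0,"rz":0,"gripper":1},{"tx":0,"ty":0,"tz":0,"rx":0,"ry":0,"rz":0,"gripper":1},{"tx":0,"ty":0,"tz":0,"rx":0,"ry":0,"rz":0,"gripper":1}])

```text
time_s: 19.5
ee_pos: [481.1, 178.3, 114.6]
ee_rot: [-180.0, -0.0, 145.7]
force: [-0.5, 3.3, -0.6]
gripper_width: 17.9
gripper_force: 40.0
```

Vertical force fell to zero: the shaft has entered the socket. Easing +y and going on down to home.

>>> send_rows(motion=[{"tx":0.0006,"ty":0.0009,"tz":0,"rx":0,"ry":0,"rz":0,"gripper":1},{"tx":0,"ty":0,"tz":0.004,"rx":0,"ry":0,"rz":0,"gripper":1},{"tx":0,"ty":0,"tz":0.004,"rx":0,"ry":0,"rz":0,"gripper":1},{"tx":0,"ty":0,"tz":0.004,"rx":0,"ry":0,"rz":0,"gripper":1},{"tx":0,"ty":0,"tz":0,"rx":0,"ry":0,"rz":0,"gripper":1},{"tx":0,"ty":0,"tz":0,"rx":0,"ry":0,"rz":0,"gripper":1}])

```text
time_s: 20.25
ee_pos: [481.1, 178.5, 108.9]
ee_rot: [-180.0, -0.0, 145.7]
force: [-1.0, 2.3, -2.8]
gripper_width: 17.8
gripper_force: 40.0
```

>>> send_rows(motion=[{"tx":0.0003,"ty":0.0006,"tz":0.003,"rx":0,"ry":0,"rz":0,"gripper":1},{"tx":0,"ty":0,"tz":0.003,"rx":0,"ry":0,"rz":0,"gripper":1},{"tx":0,"ty":0,"tz":0.003,"rx":0,"ry":0,"rz":0,"gripper":1},{"tx":0,"ty":0,"tz":0.001,"rx":0,"ry":0,"rz":0,"gripper":1},{"tx":0,"ty":0,"tz":0,"rx":0,"ry":0,"rz":0,"gripper":1},{"tx":0,"ty":0,"tz":0,"rx":0,"ry":0,"rz":0,"gripper":1}])

```text
time_s: 21.0
ee_pos: [481.2, 178.7, 104.2]
ee_rot: [-180.0, 0.0, 145.7]
force: [-2.9, -1.8, 3.6]
gripper_width: 17.8
gripper_force: 40.0
```

>>> send_rows(motion=[{"tx":0,"ty":0,"tz":0.003,"rx":0,"ry":0,"rz":0,"gripper":1},{"tx":0,"ty":0,"tz":0.002,"rx":0,"ry":0,"rz":0,"gripper":1},{"tx":0,"ty":0,"tz":0,"rx":0,"ry":0,"rz":0,"gripper":1},{"tx":0,"ty":0,"tz":0,"rx":0,"ry":0,"rz":0,"gripper":1}])

```text
time_s: 21.5
ee_pos: [481.3, 178.8, 101.8]
ee_rot: [-180.0, 0.0, 145.7]
force: [-3.1, -2.1, 5.9]
gripper_width: 18.0
gripper_force: 40.0
```

>>> send_rows(motion=[{"tx":-0.0005,"ty":-0.0005,"tz":0.002,"rx":0,"ry":0,"rz":0,"gripper":1},{"tx":0,"ty":0,"tz":0.001,"rx":0,"ry":0,"rz":0,"gripper":1},{"tx":0,"ty":0,"tz":0,"rx":0,"ry":0,"rz":0,"gripper":1},{"tx":0,"ty":0,"tz":0,"rx":0,"ry":0,"rz":0,"gripper":1}])

```text
time_s: 22.0
ee_pos: [481.4, 178.7, 101.5]
ee_rot: [180.0, 0.0, 145.7]
force: [-5.7, -2.2, 13.8]
gripper_width: 17.3
gripper_force: 40.0
```

It hit the stop: 13.8 N at TCP 101.5, which puts the knob's underside at 80 mm as expected. Easing the sideways load and taking a last look.

>>> send_rows(motion=[{"tx":0.0012,"ty":-0.0004,"tz":0,"rx":0,"ry":0,"rz":0,"gripper":1},{"tx":0,"ty":0,"tz":0,"rx":0,"ry":0,"rz":0,"gripper":1},{"tx":0,"ty":0,"tz":0,"rx":0,"ry":0,"rz":0,"gripper":1},{"tx":0,"ty":0,"tz":0,"rx":0,"ry":0,"rz":0,"gripper":1}])

```text
time_s: 22.5
ee_pos: [481.3, 178.8, 101.5]
ee_rot: [179.9, 0.1, 145.7]
force: [-5.3, -2.2, 12.2]
gripper_width: 18.2
gripper_force: 40.0
```

```bash
python3 - <<'E'
from h import *
s=env.state();print(s["ee_pos"],s["ee_rot"],s["force"],s["gripper_force"])
b=grab("scene");save("c10",cv2.resize(b["frame"][145:215,270:370],(800,560),interpolation=cv2.INTER_CUBIC))
E
```

```text
[481.32478823 178.76895241 101.52580837] [1.79936236e+02 7.77267679e-02 1.45693452e+02] [-5.30599667 -2.15338985 12.1749181 ] 39.99947726726532
```

View pics/c10.png

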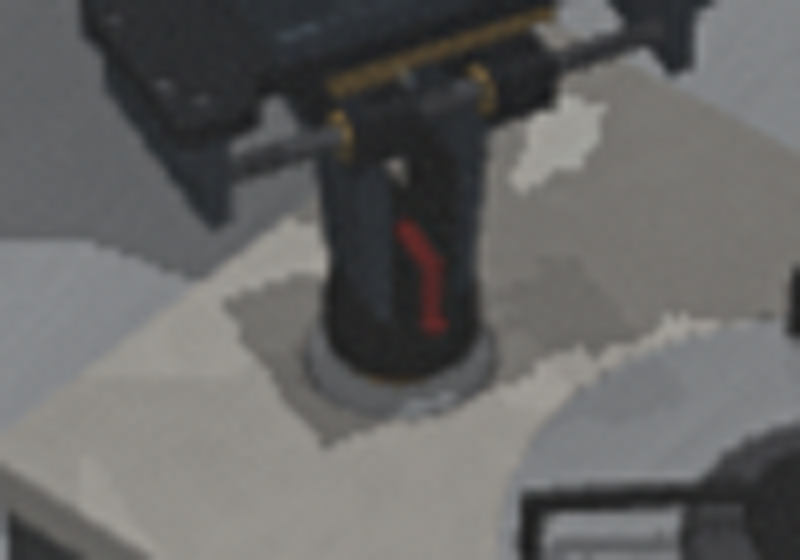

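The knob sits just above the collar, upright and pressed right down, with its pointer on the tab side. The bezel is flush in the pocket, at about crop (400,365). Handing in.

```bash
python3 -c "
from workcell import env
print(env.job_done())"
```

```text
the job is handed in; nothing more can be done
None
```

I handed the job in with the bezel flat in the pocket and the knob home on the D-shaft, held pressed against its stop at about 12 N; the hand-in call gave no verdict, so I don't know how it was judged.

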